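# Clear the crankcase plate and lock the crank

## Robot

A 6-joint arm with a two-finger parallel gripper is mounted at the origin on the work surface. World frame = base frame: x ahead of the robot, y to its left, z up, the work surface at z = 0. Lengths are in m, angles in rad, forces in N, time in s.
With the tool pointing down it reaches from about 0.25 to 0.725 m from the base axis. Payload 4 kg.
Tool frame: the origin (TCP) lies between the finger pads; the fingertips stand 11 mm ahead of it and the grasp point (between the pads) lies 8 mm behind it (bot.tip_extent is the distance from the TCP to the fingertips, in m); z points along the fingers, y is the line along which they close (so a half turn about z gives the same grasp; the last joint's range is limited). The gripper opens to 85 mm and grips with 20 to 120 N. Pads are 22 mm wide; open, the fingers measure 114 mm over their backs; the gripper's body (76 mm by 85 mm) begins 54 mm behind the grasp point. The pads swing forward as they close: fully open they stand 13 mm farther back than shut.
Start: joints at [-1.274, 0.241, 0.005, 1.335, 0, 1.571], TCP at [0.146, -0.478, 0.242] pointing down, gripper open.
Joint ranges: [-2.72, 2.72], [-1.05, 1.87], [-1.09, 1.28], [-1.99, 2.15], [-1.42, 1.44], [-3.14, 3.14]. Speed limits (rad/s): [2.79, 2.79, 3.14, 3.14, 3.14, 3.14].

## Interface

Orientations are given as a unit quaternion [x, y, z, w].
In Python, from workcell import bot gives the robot as it stands. The module is installed in compiled form; this text tells all that it offers.
- The arm moves only by the tool drive_tool, never from a script. Its argument "rows" is a list of rows, each an object of numbers: "dx", "dy", "dz": the shift along the tool's x, y, z in units of 50 mm (1.0 is 50 mm); "wx", "wy", "wz": the turn, a rotation vector about the tool's x, y, z in units of 5 degrees (1.0 is 5 degrees); "hand": the finger opening in mm, from 0 to 85.4. A call has 1 to 20 rows; each row is the pose to reach, as a shift and turn from the pose commanded when the call began, along the tool's axes at that moment; what a row does not reach only later rows make up. A row lasts 1/10 s, in which the tool goes at most 50 mm and 8.59 degrees, less where a joint would pass 70% of its speed; a pose out of reach is approached as far as the arm can. A call with a gripper value outside its range is refused whole. The fingers move at their own pace and stop on an object; the grip force is fixed at half the most. Time passes only in rows, so rows that repeat a pose let the fingers close. It gives the time, the measured TCP pose, the force, the opening and the grip force at its end, in the units of the state.
- bot.get_obs(): the state, without advancing time (a new reading comes with each control period).
- bot.camera(name): name is "scene" or "top"; returns the picture (400x640x3 uint8, red, green, blue); there is no depth.
- bot.get_calibration(name): a dict with "vfov" (degrees; the focal length in pixels is half the picture's height over the tangent of half this angle, whatever the lens; pixels are square), "cx", "cy" (the principal point, pixels), "origin" and "rotation" of the camera in the world. Camera axes: x right, y up, looking along -z (the intrinsics and any distortion apply to the point x, -y, -z); pixel columns grow to the right and rows downward; lengths in m; the calibration is good to about 2 mm. A picture is of the moment at which its call begins. get_calibration takes no time and is no camera call.
- bot.job_done(): hands the job in; it is judged then, once.
Trained networks look in the newest picture that a camera, given by its name, has taken for a name from the list of things; names that differ only in an ending like _2 or _b are one class to them, and where a whole thing is asked for, a point or a joint stands for the part that bears it (a point fixed in the world has none). Each returns a list of dicts, best first, with "score" (0 to 1); they miss things now and then, are a little off and sometimes report something else, mostly with a low value. They report only what shows in the picture. A call takes as long as a camera call. They do not tell look-alikes from the thing itself.
- bot.look_for(camera, thing): "extent" ([centre column, centre row, width, height] in pixels, round what is visible of it).
- bot.outline_of(camera, thing): "region" (400x640 bool, what is visible of it) and "extent" ([centre column, centre row, width, height] in pixels, round what is visible of it).
The state is a dict: "clock": time; "joint_pos": joint angles; "joint_vel": joint speeds; "tau": joint torques, N m; "eef_pos": TCP position; "tool_rot": TCP orientation; "ft_force": force on the tool from outside, world axes, zero at the start; "ft_torque": the same for the moment, N m; "grip_width": finger opening in m; "grasp_force": force on a finger pad.
Only numpy, scipy, OpenCV 4.12 (cv2) and the standard library are available. Lean on these libraries where they do the work, as an engineer would, in place of code of your own. Each camera call takes 0.05 s, during which the arm holds its last target. There are 200 camera calls.

## Task

Take the red-handled scraper, sweep all four loose chips with it off the crankcase's plate into the red tray, without letting any fall through the slot, and stand the scraper back upright in the middle of its black pad. Then draw the orange-handled locking blade from its wooden stand and lower it upright through the slot in the plate, without forcing it, until the plate's upper face lies within the blade's yellow band. Finish still holding the blade there in the gripper, its shoulders off the plate; touch the chips only with the scraper and leave everything else on the bench where it is.

Things in the scene. Friction and masses are not known exactly. Their poses are not given: they have to be found in the camera images.
- crankcase: Light-blue crankcase of a small engine, fixed, 200 (x) x 150 (y) x 90 mm high; its top is a bare flat grey plate 12 mm thick with a slot through it. Origin: centre of the underside, at bench level; the plate's upper face is 90 mm above. Its -x points to the red tray, the slot is in the +x half. z up.
- slot (a point): Centre of the slot's mouth, in the plate's upper face, 45 mm from the crankcase's centre along its +x. The slot is 14 mm along x and 44 mm along y (axes as the crankcase's), straight down through the 12 mm plate with a 1.5 mm chamfer, hollow for 78 mm below the upper face. z up.
- tray: Open red chip tray, fixed, 120 (x) x 190 (y) x 50 mm high, walls and floor 4 mm, axes parallel to the crankcase's. It stands 1 mm in front of the crankcase's -x face, its rim 40 mm lower than the plate. Origin: centre of the underside.
- scraper: Scraper block standing on its foot, 0.18 kg: black foot 26 (x) x 130 (y) x 16 mm high, on it a red upright grip 18 (x) x 70 (y) mm, from 16 to 62 mm above the underside. Origin: centre of the underside; y along the wide edge, z up.
- pad: Black rubber pad for the scraper, fixed on the bench, 80 (x) x 170 (y) x 3 mm. Origin: centre of the underside; y along its length.
- blade: Locking blade, 0.35 kg: steel bar 12 (x) x 42 (y) x 70 mm, lowest 8 mm tapering to 7 x 37; yellow band 30 to 50 mm above the nose; orange grip 20 (x) x 60 (y) mm from 70 to 120 mm above the nose, its underside the shoulders. Origin: centre of the nose (lowest end); z up along the bar. A half turn about z makes no difference. Starts upright, hanging by its shoulders in the stand, nose 10 mm above the bench.
- stand: Wooden block, fixed, 70 (x) x 110 (y) x 80 mm high, with a 16 x 46 mm socket 76 mm deep in its top for the blade, so the blade must be lifted 70 mm to come free. Origin: centre of the underside. Pad and stand may have changed sides.
- chip0: Loose rust-brown metal chip lying on the crankcase's plate, about 15 x 12 x 7 mm, 11 g. Origin: centre of the underside. The four chips lie on the tray's half of the plate, all of them between 10 and 82 mm from the plate's tray-side edge and within 56 mm of its lengthwise centre line (edges included).
- chip1: Loose rust-brown metal chip lying on the crankcase's plate, about 15 x 12 x 7 mm, 11 g. Origin: centre of the underside. The four chips lie on the tray's half of the plate, all of them between 10 and 82 mm from the plate's tray-side edge and within 56 mm of its lengthwise centre line (edges included).
- chip2: Loose rust-brown metal chip lying on the crankcase's plate, about 15 x 12 x 7 mm, 11 g. Origin: centre of the underside. The four chips lie on the tray's half of the plate, all of them between 10 and 82 mm from the plate's tray-side edge and within 56 mm of its lengthwise centre line (edges included).
- chip3: Loose rust-brown metal chip lying on the crankcase's plate, about 15 x 12 x 7 mm, 11 g. Origin: centre of the underside. The four chips lie on the tray's half of the plate, all of them between 10 and 82 mm from the plate's tray-side edge and within 56 mm of its lengthwise centre line (edges included).
- oil_bottle: Amber oil bottle, 64 mm across, 170 mm high; a bystander on the bench, to be left alone. Origin: centre of the underside.
- piston: Aluminium piston, 72 mm across, 68 mm high; a bystander on the bench, to be left alone. Origin: centre of the underside.
- bearing_cap: Dark steel bearing cap, 30 x 100 x 38 mm; a bystander on the bench, to be left alone. Origin: centre of the underside.
- wrench: Steel wrench lying flat, 200 mm long; a bystander on the bench, to be left alone. Origin: middle of its underside.
- bearing_ring: Steel bearing ring, 70 mm across, 18 mm high; a bystander on the bench, to be left alone. Origin: centre of the underside.
- socket_bit: Steel socket bit, 28 mm across, 50 mm high; a bystander on the bench, to be left alone. Origin: centre of the underside.
Things that resemble listed ones, but are neither listed nor needed, are in the scene too. There is more than one size of the blade; the job needs the middle-sized.

How it is judged:
On the way, in this order (a step that is already met when the one before it is completed fails the run):
1. all four chips lie in the tray (x of chip0 in the frame of tray between -0.06 and 0.06 m and y of chip0 in the frame of tray between -0.095 and 0.095 m and height (world z) of each of chip0, chip1, chip2, chip3 below 0.045 m and x of chip1 in the frame of tray between -0.06 and 0.06 m and y of chip1 in the frame of tray between -0.095 and 0.095 m and x of chip2 in the frame of tray between -0.06 and 0.06 m and y of chip2 in the frame of tray between -0.095 and 0.095 m and x of chip3 in the frame of tray between -0.06 and 0.06 m and y of chip3 in the frame of tray between -0.095 and 0.095 m), for 0.2 s.
2. the scraper stands upright on its pad, released (horizontal distance between scraper and pad below 0.045 m and angle between scraper's own z axis and vertical below 0.2 rad and height (world z) of scraper below 0.01 m and contact force between the fingers and scraper below 0.1 N), for 0.2 s.
3. the blade is in the slot to its yellow band, held by the fingers (z of blade in the frame of slot between -0.053 and -0.027 m and x of blade in the frame of slot between -0.006 and 0.006 m and y of blade in the frame of slot between -0.006 and 0.006 m and angle between blade's own z axis and vertical below 0.12 rad and contact force between the fingers and blade above 1 N and linear speed of blade below 0.02 m/s), for 0.2 s.
At the end, for the whole second after the job is handed in: Fingers still hold the blade (over 1 N): upright (0.12 rad), still, nose 27-53 mm below the plate's face, within 6 mm of the slot's axis, under 15 N on the crankcase; four chips in the tray; scraper upright on its pad, released, within 45 mm of its centre (all of step 1 and all of step 2 and all of step 3 and contact force between blade and crankcase below 15 N); the arm keeps its last pose, push and grip.
It fails at once if a chip falls through the slot into the crankcase ((x of chip0 in the frame of crankcase between -0.095 and 0.095 m and y of chip0 in the frame of crankcase between -0.07 and 0.07 m and height (world z) of chip0 below 0.08 m) or (x of chip1 in the frame of crankcase between -0.095 and 0.095 m and y of chip1 in the frame of crankcase between -0.07 and 0.07 m and height (world z) of chip1 below 0.08 m) or (x of chip2 in the frame of crankcase between -0.095 and 0.095 m and y of chip2 in the frame of crankcase between -0.07 and 0.07 m and height (world z) of chip2 below 0.08 m) or (x of chip3 in the frame of crankcase between -0.095 and 0.095 m and y of chip3 in the frame of crankcase between -0.07 and 0.07 m and height (world z) of chip3 below 0.08 m)).
It fails at once if chips are touched by the fingers, the arm or the blade instead of the scraper ((contact force between the fingers and chip0 above 0.5 N or contact force between the fingers and chip1 above 0.5 N or contact force between the fingers and chip2 above 0.5 N or contact force between the fingers and chip3 above 0.5 N) or (contact force between the arm and chip0 above 0.5 N or contact force between the arm and chip1 above 0.5 N or contact force between the arm and chip2 above 0.5 N or contact force between the arm and chip3 above 0.5 N) or (contact force between blade and chip0 above 0.5 N or contact force between blade and chip1 above 0.5 N or contact force between blade and chip2 above 0.5 N or contact force between blade and chip3 above 0.5 N)).
It fails at once if the blade is forced against the crankcase (over 45 N) (contact force between blade and crankcase above 45 N).
It fails at once if a bystander is disturbed (moved over 30 mm) (distance of any of oil_bottle, piston, bearing_cap, wrench, bearing_ring, socket_bit from where it was at the start of the episode above 0.03 m).
It also fails if it takes over 64 s, if anything falls off the work surface, if the arm or the gripper's body presses on something with over 40 N, if the wrist force passes 120 N, or if a joint passes its speed limit or range.

## Working session

There is one attempt and no reset: what is moved stays moved. The work goes in short steps, Python scripts to look and compute and a tool call to move; the robot and the scene stay as the last step left them, time stands still between calls to the robot, and variables do not carry over. Pictures are saved under pics/ and viewed, at most 11 in all, crops included, and the job is handed in when it is done.

Besides the shell and the picture viewer there is one more tool, called after ">>>" by a JSON object that holds its "fn" and its "kwargs". drive_tool: Moves the arm, as the interface text tells. Its arguments: {"type":"object","properties":{"rows":{"type":"array","items":{"type":"object","properties":{"dx":{"type":"number"},"dy":{"type":"number"},"dz":{"type":"number"},"wx":{"type":"number"},"wy":{"type":"number"},"wz":{"type":"number"},"hand":{"type":"number"}}}}},"required":["rows"]}

```bash
mkdir -p pics; cat > h.py <<'E'
import numpy as np,cv2
from workcell import bot
def cal(n):
    c=bot.get_calibration(n); f=200/np.tan(np.radians(c['vfov'])/2)
    return c,f
def ray(n,u,v,z):
    c,f=cal(n); R=np.array(c['rotation']).reshape(3,3); o=np.array(c['origin'])
    d=R@np.array([(u-c['cx'])/f,-(v-c['cy'])/f,-1]); t=(z-o[2])/d[2]; return o+t*d
def proj(n,P):
    c,f=cal(n); R=np.array(c['rotation']).reshape(3,3); p=(np.array(P)-np.array(c['origin']))@R
    return np.array([c['cx']+f*p[0]/-p[2], c['cy']-f*p[1]/-p[2]])
def snap(n,fn): 
    im=bot.camera(n); cv2.imwrite('pics/'+fn,im[:,:,::-1]); return im
E
python3 - <<'E'
from h import *
for n in('scene','top'):
    print(bot.get_calibration(n)); snap(n,n+'0.png')
a=cv2.imread('pics/scene0.png');b=cv2.imread('pics/top0.png')
for n in('scene','top'):
  for t in['crankcase','tray','scraper','pad','blade','stand','chip0']:
    print(n,t,[(np.round(d['extent']).astype(int).tolist(),round(d['score'],2)) for d in bot.look_for(n,t)][:6])
print(bot.get_obs())
E
```

```text
{'vfov': 45.930148168737446, 'cx': 323.6129861387251, 'cy': 197.2859955990082, 'origin': array([1.04788464, 0.65989679, 0.95825803]), 'rotation': array([0.11634195, 0.3372882 , 0.8814036 , 0.30956246])}
{'vfov': 42.633802842721096, 'cx': 329.08206957455087, 'cy': 208.82438800837818, 'origin': array([0.22482825, 0.04916106, 1.66426306]), 'rotation': array([ 0.06725372, -0.07013244, -0.70065728,  0.70685058])}
scene crankcase [([316, 193, 99, 94], 0.91)]
scene tray [([365, 170, 69, 66], 0.83)]
scene scraper [([280, 120, 35, 32], 0.69)]
scene pad [([280, 125, 50, 33], 0.92), ([281, 120, 36, 33], 0.3)]
scene blade [([476, 233, 23, 24], 0.94), ([498, 300, 50, 58], 0.93), ([457, 248, 29, 29], 0.88)]
scene stand [([449, 266, 60, 64], 0.58)]
scene chip0 []
top crankcase [([344, 208, 64, 69], 0.56)]
top tray [([352, 261, 66, 40], 0.87), ([231, 236, 41, 23], 0.7), ([340, 150, 16, 20], 0.7)]
top scraper [([450, 245, 39, 15], 0.7)]
top pad [([449, 248, 53, 26], 0.7)]
top blade [([228, 239, 25, 9], 0.59), ([181, 227, 38, 17], 0.57)]
top stand [([231, 237, 38, 23], 0.65), ([279, 150, 21, 29], 0.24)]
top chip0 []
{'clock': 0.8, 'joint_pos': array([-1.27397673e+00,  2.40548561e-01,  5.03678966e-03,  1.33522452e+00,
        2.11834364e-05,  1.57081844e+00]), 'joint_vel': array([ 9.87689459e-04, -9.23915057e-05, -8.08194590e-04, -8.52414179e-04,
        2.73227088e-03, -6.82436019e-04]), 'tau': array([-2.97150855e-04, -3.72150171e+01,  2.52678430e+01,  8.81905216e-04,
        1.48682624e-06, -1.29515854e-06]), 'eef_pos': array([ 0.14624825, -0.47814097,  0.24234625]), 'tool_rot': array([9.89009099e-01, 1.47854663e-01, 1.49143666e-05, 2.81226313e-05]), 'ft_force': array([-0.84944247,  0.65824362,  0.02815503]), 'ft_torque': array([-0.01751687, -0.01544986, -0.04407319]), 'grasp_force': 0.0, 'grip_width': 0.08533867803114228}
```

```bash
sed -i "s/np.array(c\['rotation'\]).reshape(3,3)/Ro.from_quat(c['rotation']).as_matrix()/; 1a from scipy.spatial.transform import Rotation as Ro" h.py; python3 - <<'E'
from h import *
a=cv2.imread('pics/scene0.png');b=cv2.imread('pics/top0.png')
cv2.imwrite('pics/s1.png',cv2.resize(a[60:360,230:560],None,fx=2,fy=2,interpolation=3)[:600])
cv2.imwrite('pics/t1.png',cv2.resize(b[110:300,150:490],None,fx=2.35,fy=2.35,interpolation=3)[:,:800])
E
```

```text
(no output)
```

View pics/s1.png

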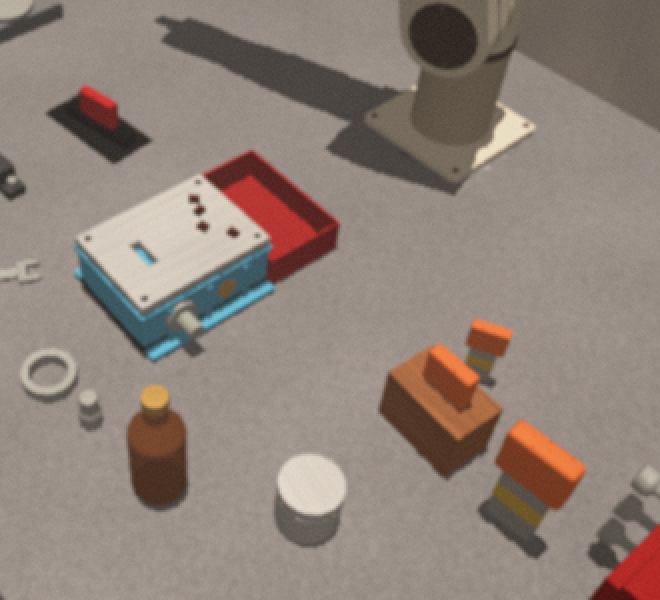

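View pics/t1.png

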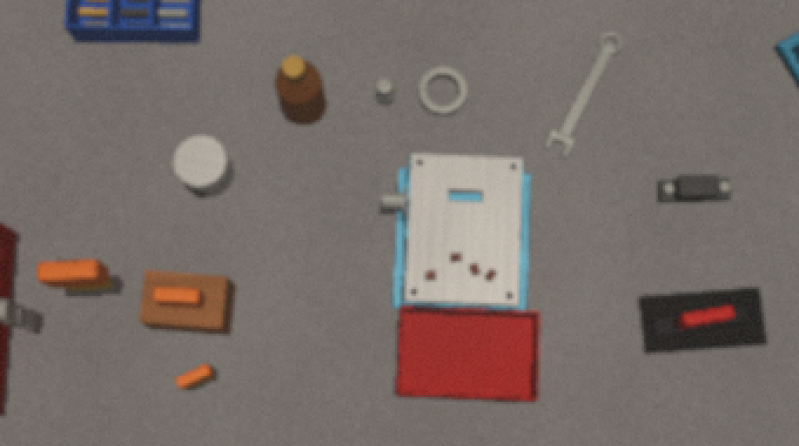

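```bash
cat > fit.py <<'E'
from h import *
from scipy.optimize import minimize
K=4
def box(dx,dy,z0,z1): return np.array([[sx*dx/2,sy*dy/2,z] for sx in(-1,1) for sy in(-1,1) for z in(z0,z1)])
def place(p,B): 
    c,s=np.cos(p[2]),np.sin(p[2]); return B@np.array([[c,s,0],[-s,c,0],[0,0,1]])+[p[0],p[1],0]
def hullmask(n,P,sh):
    q=np.array([proj(n,x) for x in P],np.float32); h=cv2.convexHull(((q+.5)*K*16).astype(np.int32))
    m=np.zeros((sh[0]*K,sh[1]*K),np.uint8); cv2.fillConvexPoly(m,h,255,shift=4); return cv2.resize(m,(sh[1],sh[0]),interpolation=cv2.INTER_AREA)/255.
def fit(masks,B,p0,hull=False):
    ms={}
    for n,m in masks.items():
        m=m.astype(np.uint8)
        k,l,st,_=cv2.connectedComponentsWithStats(m); m=(l==1+np.argmax(st[1:,4])).astype(np.uint8)
        if hull:
            c,_=cv2.findContours(m,0,2); h=cv2.convexHull(np.vstack(c)); m[:]=0; cv2.fillConvexPoly(m,h,1)
        ms[n]=m.astype(float)
    def cost(p): return sum(((hullmask(n,place(p,B),m.shape)-m)**2).sum()/m.sum() for n,m in ms.items())
    best=None
    for dy in(-.15,0,.15):
        s=np.array(p0)+[0,0,dy]
        r=minimize(cost,s,method='Nelder-Mead',options=dict(initial_simplex=s+np.vstack([np.zeros(3),np.diag([.015,.015,.1])]),xatol=2e-4,fatol=1e-4))
        if best is None or r.fun<best.fun: best=r
    return np.round(best.x,4).tolist(),round(best.fun/len(ms),3)
def roi(m,e,g=8):
    o=np.zeros_like(m); u,v,w,h=e; a=slice(max(0,int(v-h/2-g)),int(v+h/2+g)),slice(max(0,int(u-w/2-g)),int(u+w/2+g)); o[a]=m[a]; return o
E
cat > m1.py <<'E'
from fit import *
I={'scene':cv2.imread('pics/scene0.png'),'top':cv2.imread('pics/top0.png')}
H={n:cv2.cvtColor(cv2.GaussianBlur(i,(3,3),0),cv2.COLOR_BGR2HSV).astype(int) for n,i in I.items()}
red={n:((h[...,0]<5)|(h[...,0]>170))&(h[...,1]>130)&(h[...,2]>80) for n,h in H.items()}
org={n:(h[...,0]>=5)&(h[...,0]<14)&(h[...,1]>185)&(h[...,2]>130) for n,h in H.items()}
gry={n:(h[...,1]<60)&(h[...,2]>165) for n,h in H.items()}
drk={n:(h[...,2]<60) for n,h in H.items()}
for n,p in dict(scene=[(316,175),(240,115),(280,112),(455,247),(455,262)],top=[(345,205),(380,150),(450,245),(225,236),(240,245)]).items(): print(n,[H[n][v,u].tolist() for u,v in p])
E_={'scene':dict(plate=(316,180,110,75),scr=(280,113,26,24),bl=(457,248,32,32),pad=(280,125,50,33)),'top':dict(plate=(347,208,60,72),scr=(451,244,26,12),bl=(225,236,26,10),pad=(449,248,53,26))}
def ms(M,k,cams=('scene','top'),g=4): return {n:roi(M[n],E_[n][k],g) for n in cams}
def g(k,z): return ray('top',*E_['top'][k][:2],z)[:2].tolist()
for k,M,B,hl in[('plate',gry,box(.2,.15,.078,.09),True),('scr',red,box(.018,.07,.019,.065),False),('bl',org,box(.02,.06,.08,.13),False),('pad',drk,box(.08,.17,0,.003),True)]:
    p0=g(k,B[:,2].max())+[0.]
    for c in(('scene',),('top',),('scene','top')): print(k,c,fit(ms(M,k,c),B,p0,hl),[int(m.sum()) for m in ms(M,k,c).values()])
E
python3 m1.py
```

```text
scene [[16, 28, 219], [13, 30, 151], [1, 178, 130], [8, 178, 132], [11, 143, 137]]
top [[17, 24, 190], [14, 23, 121], [1, 189, 173], [11, 185, 204], [12, 149, 144]]
plate ('scene',) ([0.5369, -0.0202, -0.0356], np.float64(0.017)) [3235]Traceback (most recent call last):
  File "m1.py", line 14, in <module>
    for c in(('scene',),('top',),('scene','top')): print(k,c,fit(ms(M,k,c),B,p0,hl),[int(m.sum()) for m in ms(M,k,c).values()])
                                                             ~~~^^^^^^^^^^^^^^^^^^^
  File "fit.py", line 22, in fit
    r=minimize(cost,s,method='Nelder-Mead',options=dict(initial_simplex=s+np.vstack([np.zeros(3),np.diag([.015,.015,.1])]),xatol=2e-4,fatol=1e-4))
    res = _minimize_neldermead(fun, x0, args, callback, bounds=bounds,
                               **options)
    fxcc = func(xcc)
    fx = function(np.copy(x), *(wrapper_args + args))
  File "fit.py", line 18, in cost
    def cost(p): return sum(((hullmask(n,place(p,B),m.shape)-m)**2).sum()/m.sum() for n,m in ms.items())
                        ~~~^^^^^^^^^^^^^^^^^^^^^^^^^^^^^^^^^^^^^^^^^^^^^^^^^^^^^^^^^^^^^^^^^^^^^^^^^^^^^
  File "fit.py", line 18, in <genexpr>
    def cost(p): return sum(((hullmask(n,place(p,B),m.shape)-m)**2).sum()/m.sum() for n,m in ms.items())
                              ~~~~~~~~^^^^^^^^^^^^^^^^^^^^^^
  File "fit.py", line 8, in hullmask
    q=np.array([proj(n,x) for x in P],np.float32); h=cv2.convexHull(((q+.5)*K*16).astype(np.int32))
                ~~~~^^^^^
  File "h.py", line 11, in proj
    c,f=cal(n); R=Ro.from_quat(c['rotation']).as_matrix(); p=(np.array(P)-np.array(c['origin']))@R
        ~~~^^^
  File "h.py", line 5, in cal
    c=bot.get_calibration(n); f=200/np.tan(np.radians(c['vfov'])/2)
ValueError: time passes only in moves, steps and waits
```

```bash
sed -i "s/^def cal/import functools\n@functools.cache\ndef cal/" h.py; sed -i 's/\]>165/]>155/; s/M,k,c).values/M,k,c).values/' m1.py; python3 m1.py
```

```text
scene [[16, 28, 219], [13, 30, 151], [1, 178, 130], [8, 178, 132], [11, 143, 137]]
top [[17, 24, 190], [14, 23, 121], [1, 189, 173], [11, 185, 204], [12, 149, 144]]
plate ('scene',) ([0.5699, -0.0243, -0.0787], np.float64(0.447)) [5373]
plate ('top',) ([0.5425, -0.0127, -0.0403], np.float64(0.022)) [2843]
plate ('scene', 'top') ([0.5427, -0.0147, -0.0392], np.float64(0.26)) [5373, 2843]
scr ('scene',) ([0.4285, -0.3454, 0.0191], np.float64(0.153)) [250]
scr ('top',) ([0.4336, -0.3417, 0.1695], np.float64(0.108)) [160]
scr ('scene', 'top') ([0.4335, -0.3415, 0.144], np.float64(0.19)) [250, 160]
bl ('scene',) ([0.3975, 0.3427, -1.1195], np.float64(8.354)) [39]
bl ('top',) ([0.4459, 0.3625, -0.3167], np.float64(1.523)) [68]
bl ('scene', 'top') ([0.4277, 0.3654, -1.1172], np.float64(5.616)) [39, 68]
pad ('scene',) ([0.4284, -0.3511, 0.0357], np.float64(0.28)) [529]
pad ('top',) ([0.4334, -0.3468, 0.0999], np.float64(0.08)) [917]
pad ('scene', 'top') ([0.4338, -0.3475, 0.1051], np.float64(0.186)) [529, 917]
```

>>> {"fn": "drive_tool", "kwargs": {"rows": [{"dx": 6.3, "dy": -0.92, "dz": 0.84, "wz": -16.2, "hand": 85}, {"dx": 6.3, "dy": -0.92, "dz": 0.84, "wz": -16.2, "hand": 85}, {"dx": 6.3, "dy": -0.92, "dz": 0.84, "wz": -16.2, "hand": 85}, {"dx": 6.3, "dy": -0.92, "dz": 0.84, "wz": -16.2, "hand": 85}, {"dx": 6.3, "dy": -0.92, "dz": 0.84, "wz": -16.2, "hand": 85}, {"dx": 6.3, "dy": -0.92, "dz": 0.84, "wz": -16.2, "hand": 85}, {"dx": 6.3, "dy": -0.92, "dz": 0.84, "wz": -16.2, "hand": 85}, {"dx": 6.3, "dy": -0.92, "dz": 0.84, "wz": -16.2, "hand": 85}, {"dx": 6.3, "dy": -0.92, "dz": 0.84, "wz": -16.2, "hand": 85}, {"dx": 6.3, "dy": -0.92, "dz": 0.84, "wz": -16.2, "hand": 85}, {"dx": 6.3, "dy": -0.92, "dz": 0.84, "wz": -16.2, "hand": 85}, {"dx": 6.3, "dy": -0.92, "dz": 0.84, "wz": -16.2, "hand": 85}, {"dx": 6.3, "dy": -0.92, "dz": 0.84, "wz": -16.2, "hand": 85}]}}

```text
invalid input at $.rows[0]: expected keys dx, dy, dz, wx, wy, wz, hand
```

```bash
cat > m2.py <<'E'
exec(open('m1.py').read().split('for k,M')[0])
for n,t in(('scene',160),('top',150)):
    h=H[n]; org[n]=(h[...,0]<14)&(h[...,1]>t)&(h[...,2]>(110 if n=='scene' else 165))
E_['scene']['plate']=(316,180,100,66)
gry['scene']=(H['scene'][...,1]<60)&(H['scene'][...,2]>180)
for k,M,B,hl in[('plate',gry,box(.2,.15,.078,.09),True),('bl',org,box(.02,.06,.08,.13),False)]:
    p0=g(k,B[:,2].max())+[-.04]
    for c in(('scene',),('top',),('scene','top')): print(k,c,fit(ms(M,k,c,0),B,p0,hl),[int(m.sum()) for m in ms(M,k,c,0).values()])
o=bot.get_obs(); print(o['eef_pos'],Ro.from_quat(o['tool_rot']).as_matrix().round(4),o['joint_pos'].round(3),o['clock'])
snap('scene','s2.png');a=cv2.imread('pics/s2.png');cv2.imwrite('pics/s2c.png',cv2.resize(a[20:180,180:420],None,fx=3,fy=3,interpolation=3))
E
python3 m2.py
```

```text
scene [[16, 28, 219], [13, 30, 151], [1, 178, 130], [8, 178, 132], [11, 143, 137]]
top [[17, 24, 190], [14, 23, 121], [1, 189, 173], [11, 185, 204], [12, 149, 144]]
plate ('scene',) ([0.5364, -0.0195, -0.0372], np.float64(0.058)) [3041]
plate ('top',) ([0.5426, -0.0124, -0.0373], np.float64(0.022)) [2843]
plate ('scene', 'top') ([0.5414, -0.0146, -0.0377], np.float64(0.061)) [3041, 2843]
bl ('scene',) ([0.4409, 0.3598, -0.135], np.float64(0.17)) [525]
bl ('top',) ([0.4472, 0.3642, -0.2126], np.float64(0.721)) [104]
bl ('scene', 'top') ([0.4456, 0.3619, -0.172], np.float64(0.481)) [525, 104]
[ 0.14624825 -0.47814097  0.24234625] [[ 9.563e-01  2.925e-01  0.000e+00]
 [ 2.925e-01 -9.563e-01 -1.000e-04]
 [ 0.000e+00  1.000e-04 -1.000e+00]] [-1.274  0.241  0.005  1.335  0.     1.571] 0.8
```

View pics/s2c.png

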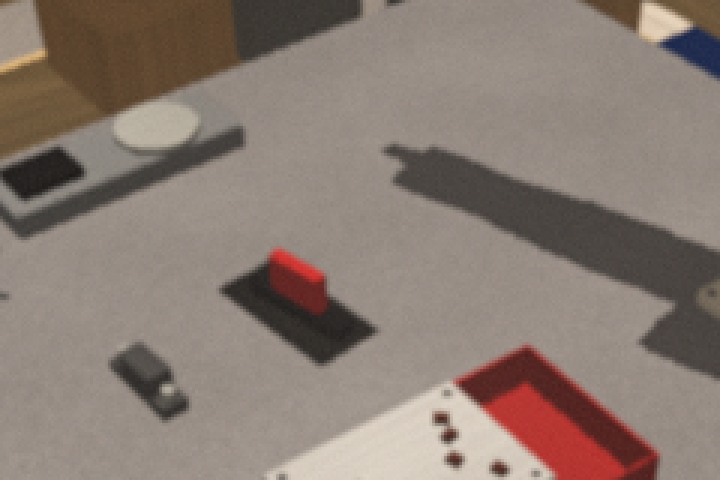

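The picture shows the scraper grip at about (279,112) of the scene image, on its pad, with the arm still at its start (the move was refused because keys were missing).

>>> {"fn": "drive_tool", "kwargs": {"rows": [{"dx": 6.3, "dy": -0.92, "dz": 0.84, "wx": 0, "wy": 0, "wz": -16.2, "hand": 85}, {"dx": 6.3, "dy": -0.92, "dz": 0.84, "wx": 0, "wy": 0, "wz": -16.2, "hand": 85}, {"dx": 6.3, "dy": -0.92, "dz": 0.84, "wx": 0, "wy": 0, "wz": -16.2, "hand": 85}, {"dx": 6.3, "dy": -0.92, "dz": 0.84, "wx": 0, "wy": 0, "wz": -16.2, "hand": 85}, {"dx": 6.3, "dy": -0.92, "dz": 0.84, "wx": 0, "wy": 0, "wz": -16.2, "hand": 85}, {"dx": 6.3, "dy": -0.92, "dz": 0.84, "wx": 0, "wy": 0, "wz": -16.2, "hand": 85}, {"dx": 6.3, "dy": -0.92, "dz": 0.84, "wx": 0, "wy": 0, "wz": -16.2, "hand": 85}, {"dx": 6.3, "dy": -0.92, "dz": 0.84, "wx": 0, "wy": 0, "wz": -16.2, "hand": 85}, {"dx": 6.3, "dy": -0.92, "dz": 0.84, "wx": 0, "wy": 0, "wz": -16.2, "hand": 85}, {"dx": 6.3, "dy": -0.92, "dz": 0.84, "wx": 0, "wy": 0, "wz": -16.2, "hand": 85}, {"dx": 6.3, "dy": -0.92, "dz": 0.84, "wx": 0, "wy": 0, "wz": -16.2, "hand": 85}, {"dx": 6.3, "dy": -0.92, "dz": 0.84, "wx": 0, "wy": 0, "wz": -16.2, "hand": 85}, {"dx": 6.3, "dy": -0.92, "dz": 0.84, "wx": 0, "wy": 0, "wz": -16.2, "hand": 85}]}}

```text
clock: 2.15
eef_pos: [0.4339, -0.3421, 0.2003]
tool_rot: [0.656, 0.754, -0.0, 0.0]
ft_force: [0.5, 0.9, 0.5]
grip_width: 0.0849
grasp_force: 0.0
```

```bash
python3 - <<'E'
from h import *
o=bot.get_obs(); print(o['eef_pos'],Ro.from_quat(o['tool_rot']).as_matrix().round(4).tolist(),o['joint_pos'].round(3),o['clock'])
snap('scene','s3.png');snap('top','t3.png')
a=cv2.imread('pics/s3.png')[20:200,180:380];b=cv2.imread('pics/t3.png')[160:340,330:530]
cv2.imwrite('pics/c3.png',cv2.resize(np.hstack([a,b]),None,fx=2,fy=2,interpolation=3))
for n in('scene','top'): print(n,proj(n,o['eef_pos']))
E
```

```text
[ 0.43393607 -0.34212361  0.20032681] [[-0.1381, 0.9904, 0.0], [0.9904, 0.1381, -0.0001], [-0.0001, 0.0, -1.0]] [-0.668  0.365  0.067  1.273 -0.     0.765] 2.15
scene [273.36420024  69.47738892]
top [462.87769016 237.07644582]
```

View pics/c3.png

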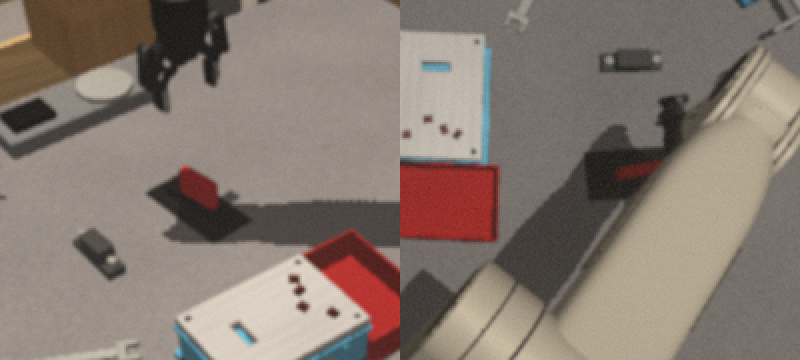

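>>> {"fn": "drive_tool", "kwargs": {"rows": [{"dx": 0, "dy": 0, "dz": 0.8, "wx": 0, "wy": 0, "wz": 0, "hand": 85}, {"dx": 0, "dy": 0, "dz": 1.6, "wx": 0, "wy": 0, "wz": 0, "hand": 85}, {"dx": 0, "dy": 0, "dz": 2.2, "wx": 0, "wy": 0, "wz": 0, "hand": 70}, {"dx": 0, "dy": 0, "dz": 2.8, "wx": 0, "wy": 0, "wz": 0, "hand": 60}, {"dx": 0, "dy": 0, "dz": 3.2, "wx": 0, "wy": 0, "wz": 0, "hand": 50}, {"dx": 0, "dy": 0, "dz": 3.2, "wx": 0, "wy": 0, "wz": 0, "hand": 30}, {"dx": 0, "dy": 0, "dz": 3.2, "wx": 0, "wy": 0, "wz": 0, "hand": 10}, {"dx": 0, "dy": 0, "dz": 3.2, "wx": 0, "wy": 0, "wz": 0, "hand": 0}, {"dx": 0, "dy": 0, "dz": 3.2, "wx": 0, "wy": 0, "wz": 0, "hand": 0}, {"dx": 0, "dy": 0, "dz": 3.2, "wx": 0, "wy": 0, "wz": 0, "hand": 0}, {"dx": 0, "dy": 0, "dz": 3.2, "wx": 0, "wy": 0, "wz": 0, "hand": 0}, {"dx": 0, "dy": 0, "dz": 3.2, "wx": 0, "wy": 0, "wz": 0, "hand": 0}]}}

```text
clock: 3.45
eef_pos: [0.4342, -0.3421, 0.0407]
tool_rot: [0.656, 0.755, 0.0, 0.0]
ft_force: [-1.4, -0.2, -0.6]
grip_width: 0.0173
grasp_force: 59.9
```

>>> {"fn": "drive_tool", "kwargs": {"rows": [{"dx": 0, "dy": 0, "dz": -0.3, "wx": 0, "wy": 0, "wz": 0, "hand": 0}, {"dx": 0, "dy": 0, "dz": -1.0, "wx": 0, "wy": 0, "wz": 0, "hand": 0}, {"dx": 0, "dy": 0, "dz": -1.8, "wx": 0, "wy": 0, "wz": 0, "hand": 0}, {"dx": 0, "dy": 0, "dz": -2.6, "wx": 0, "wy": 0, "wz": 0, "hand": 0}, {"dx": 0.7, "dy": 0.4, "dz": -3.2, "wx": 0, "wy": 0, "wz": 0.3, "hand": 0}, {"dx": 1.4, "dy": 0.8, "dz": -3.2, "wx": 0, "wy": 0, "wz": 0.6, "hand": 0}, {"dx": 2.2, "dy": 1.2, "dz": -3.2, "wx": 0, "wy": 0, "wz": 1, "hand": 0}, {"dx": 3.0, "dy": 1.6, "dz": -3.2, "wx": 0, "wy": 0, "wz": 1.3, "hand": 0}, {"dx": 3.8, "dy": 2.0, "dz": -3.2, "wx": 0, "wy": 0, "wz": 1.6, "hand": 0}, {"dx": 4.6, "dy": 2.4, "dz": -3.2, "wx": 0, "wy": 0, "wz": 1.8, "hand": 0}, {"dx": 5.3, "dy": 2.8, "dz": -3.2, "wx": 0, "wy": 0, "wz": 2, "hand": 0}, {"dx": 5.9, "dy": 3.05, "dz": -3.2, "wx": 0, "wy": 0, "wz": 2, "hand": 0}, {"dx": 6.14, "dy": 3.16, "dz": -3.2, "wx": 0, "wy": 0, "wz": 2, "hand": 0}, {"dx": 6.14, "dy": 3.16, "dz": -3.2, "wx": 0, "wy": 0, "wz": 2, "hand": 0}, {"dx": 6.14, "dy": 3.16, "dz": -3.2, "wx": 0, "wy": 0, "wz": 2, "hand": 0}]}}

```text
clock: 4.95
eef_pos: [0.5473, -0.0168, 0.2002]
tool_rot: [0.719, 0.695, -0.001, 0.0]
ft_force: [-0.2, 0.1, -2.3]
grip_width: 0.017
grasp_force: 59.9
```

```bash
python3 - <<'E'
from h import *
o=bot.get_obs(); print(o['eef_pos'],o['joint_pos'].round(3),o['grip_width'],o['grasp_force'])
snap('scene','s4.png');snap('top','t4.png')
a=cv2.imread('pics/s4.png')[80:280,220:420];b=cv2.imread('pics/t4.png')[130:330,250:450]
cv2.imwrite('pics/c4.png',cv2.resize(np.hstack([a,b]),None,fx=2,fy=2,interpolation=3))
p=o['eef_pos'];R=Ro.from_quat(o['tool_rot']).as_matrix();b=p[2]-.0377
print(R.round(4).tolist())
for nm,l in(('grip top',.062),('grip bottom',.016)):
  for s in(-1,1):
    P=[*(p+R[:,0]*.035*s)[:2],b+l]; print(nm,s,proj('scene',P).round(1),proj('top',P).round(1))
E
```

```text
[ 0.54733227 -0.01675088  0.20016052] [-3.000e-02  3.560e-01  5.300e-02  1.269e+00 -1.000e-03  1.576e+00] 0.017036060502084817 59.8917818069458
[[0.035, 0.9994, -0.0007], [0.9994, -0.035, -0.0009], [-0.0009, -0.0007, -1.0]]
grip top -1 [302.9 130.8] [362.6 196.4]
grip top 1 [320.3 146.6] [338.3 195.3]
grip bottom -1 [303.6 145.3] [361.5 199.7]
grip bottom 1 [320.5 161.1] [338.  198.7]
```

View pics/c4.png

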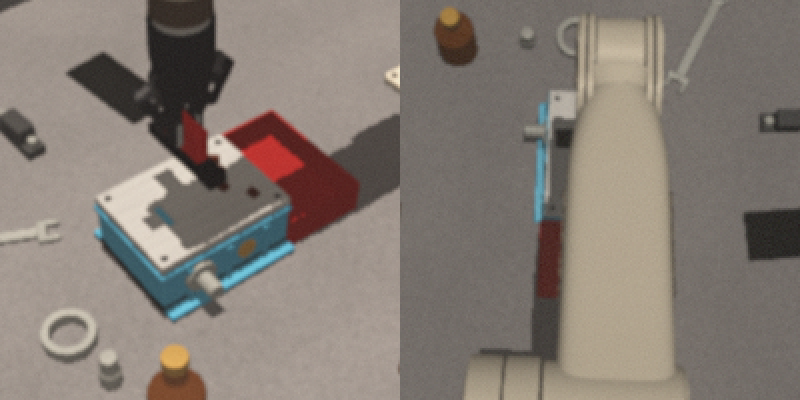

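```bash
python3 - <<'E'
from fit import *
im=cv2.imread('pics/s4.png'); h=cv2.cvtColor(im,cv2.COLOR_BGR2HSV).astype(int)
red=((h[...,0]<6)|(h[...,0]>170))&(h[...,1]>120)
for v in range(128,168,2):
    r=np.where(red[v,295:335])[0]+295; print(v,(r.min(),r.max(),len(r)) if len(r) else None,end=' ')
print()
p=(.5473,-.0168,-.035)
for n,B in(('grip',box(.018,.07,.1785,.2245)),('foot',box(.026,.13,.1625,.1785))):
    print(n,[(np.sign(b-[0,0,.1785]).astype(int).tolist(),proj('scene',q).round(1).tolist()) for b,q in zip(B,place(p,B))])
# chips in plate frame from top and scene first pictures
for n,c in(('top',(.5426,-.0124,-.0373)),('scene',(.5364,-.0195,-.0372))):
    i=cv2.imread(f'pics/{n}0.png'); m=np.zeros((400,640),np.uint8); P=place(c,np.array([[-.095,-.07,.09],[-.095,.07,.09],[-.01,.07,.09],[-.01,-.07,.09]]))
    cv2.fillConvexPoly(m,np.array([proj(n,q) for q in P]).round().astype(np.int32),1)
    d=((i[...,2].astype(int)<140)&(m>0)).astype(np.uint8); k,l,st,ce=cv2.connectedComponentsWithStats(d)
    R=place((0,0,c[2]),np.eye(3))
    print(n,[((place((0,0,-c[2]),(ray(n,*q,.0935)-[c[0],c[1],0])[None])[0,:2]*1000).round().tolist(),int(s[4])) for q,s in zip(ce[1:],st[1:]) if s[4]>2])
    # slot
    m[:]=0;P=place(c,np.array([[.02,-.04,.09],[.02,.04,.09],[.075,.04,.09],[.075,-.04,.09]])); cv2.fillConvexPoly(m,np.array([proj(n,q) for q in P]).round().astype(np.int32),1)
    hh=cv2.cvtColor(i,cv2.COLOR_BGR2HSV); d=((hh[...,1]>70)&(m>0)); v,u=np.where(d); print('slot',len(u),place((0,0,-c[2]),(ray(n,u.mean(),v.mean(),.086)-[c[0],c[1],0])[None])[0,:2]*1000)
E
```

```text
128 None 130 None 132 None 134 None 136 (np.int64(311), np.int64(314), 4) 138 (np.int64(311), np.int64(315), 5) 140 (np.int64(311), np.int64(317), 7) 142 (np.int64(312), np.int64(319), 8) 144 (np.int64(312), np.int64(321), 10) 146 (np.int64(312), np.int64(334), 13) 148 (np.int64(312), np.int64(334), 13) 150 (np.int64(312), np.int64(322), 11) 152 (np.int64(312), np.int64(322), 11) 154 (np.int64(311), np.int64(322), 12) 156 (np.int64(312), np.int64(322), 11) 158 (np.int64(314), np.int64(323), 10) 160 (np.int64(317), np.int64(322), 6) 162 None 164 None 166 None 
grip [([-1, -1, 0], [306.6, 143.8]), ([-1, -1, 1], [306.0, 129.3]), ([-1, 1, 0], [323.5, 159.5]), ([-1, 1, 1], [323.4, 145.0]), ([1, -1, 0], [300.6, 146.7]), ([1, -1, 1], [299.8, 132.3]), ([1, 1, 0], [317.4, 162.6]), ([1, 1, 1], [317.1, 148.2])]
foot [([-1, -1, -1], [301.2, 141.5]), ([-1, -1, 0], [301.0, 136.7]), ([-1, 1, -1], [332.4, 170.6]), ([-1, 1, 0], [332.5, 165.8]), ([1, -1, -1], [292.7, 145.7]), ([1, -1, 0], [292.4, 140.9]), ([1, 1, -1], [323.6, 175.3]), ([1, 1, 0], [323.6, 170.5])]
top [([-40.0, 10.0], 12), ([-56.0, -15.0], 11), ([-62.0, -37.0], 11), ([-67.0, 42.0], 11), ([-89.0, 64.0], 4), ([-89.0, -63.0], 4)]
slot 38 [44.82161824  0.33753055]
scene [([-59.0, -29.0], 16), ([-51.0, -9.0], 16), ([-37.0, 18.0], 19), ([-61.0, 50.0], 20)]
slot 28 [48.81272294  8.55257819]
```

>>> {"fn": "drive_tool", "kwargs": {"rows": [{"dx": 0.1, "dy": 0, "dz": 0.4, "wx": 0, "wy": 0, "wz": 0, "hand": 0}, {"dx": 0.1, "dy": 0, "dz": 0.8, "wx": 0, "wy": 0, "wz": 0, "hand": 0}, {"dx": 0.1, "dy": 0, "dz": 1.1, "wx": 0, "wy": 0, "wz": 0, "hand": 0}, {"dx": 0.1, "dy": 0, "dz": 1.3, "wx": 0, "wy": 0, "wz": 0, "hand": 0}, {"dx": 0.1, "dy": 0, "dz": 1.38, "wx": 0, "wy": 0, "wz": 0, "hand": 0}, {"dx": 0.1, "dy": 0, "dz": 1.42, "wx": 0, "wy": 0, "wz": 0, "hand": 0}, {"dx": 0.1, "dy": 0, "dz": 1.42, "wx": 0, "wy": 0, "wz": 0, "hand": 0}, {"dx": 0.1, "dy": 0, "dz": 1.42, "wx": 0, "wy": 0, "wz": 0, "hand": 0}]}}

```text
clock: 5.85
eef_pos: [0.5485, -0.0111, 0.1301]
tool_rot: [0.719, 0.695, 0.001, 0.001]
ft_force: [0.1, -0.4, -0.8]
grip_width: 0.0171
grasp_force: 59.9
```

>>> {"fn": "drive_tool", "kwargs": {"rows": [{"dx": 0, "dy": 0, "dz": 0.02, "wx": 0, "wy": 0, "wz": 0, "hand": 0}, {"dx": 0, "dy": -0.15, "dz": 0.02, "wx": 0, "wy": 0, "wz": 0, "hand": 0}, {"dx": 0, "dy": -0.3, "dz": 0.02, "wx": 0, "wy": 0, "wz": 0, "hand": 0}, {"dx": 0, "dy": -0.45, "dz": 0.02, "wx": 0, "wy": 0, "wz": 0, "hand": 0}, {"dx": 0, "dy": -0.6, "dz": 0.02, "wx": 0, "wy": 0, "wz": 0, "hand": 0}, {"dx": 0, "dy": -0.75, "dz": 0.02, "wx": 0, "wy": 0, "wz": 0, "hand": 0}, {"dx": 0, "dy": -0.9, "dz": 0.02, "wx": 0, "wy": 0, "wz": 0, "hand": 0}, {"dx": 0, "dy": -1.05, "dz": 0.02, "wx": 0, "wy": 0, "wz": 0, "hand": 0}, {"dx": 0, "dy": -1.2, "dz": 0.02, "wx": 0, "wy": 0, "wz": 0, "hand": 0}, {"dx": 0, "dy": -1.35, "dz": 0.02, "wx": 0, "wy": 0, "wz": 0, "hand": 0}, {"dx": 0, "dy": -1.5, "dz": 0.02, "wx": 0, "wy": 0, "wz": 0, "hand": 0}, {"dx": 0, "dy": -1.65, "dz": 0.02, "wx": 0, "wy": 0, "wz": 0, "hand": 0}, {"dx": 0, "dy": -1.8, "dz": 0.02, "wx": 0, "wy": 0, "wz": 0, "hand": 0}, {"dx": 0, "dy": -1.95, "dz": 0.02, "wx": 0, "wy": 0, "wz": 0, "hand": 0}, {"dx": 0, "dy": -2.1, "dz": 0.02, "wx": 0, "wy": 0, "wz": 0, "hand": 0}, {"dx": 0, "dy": -2.25, "dz": 0.02, "wx": 0, "wy": 0, "wz": 0, "hand": 0}, {"dx": 0, "dy": -2.4, "dz": 0.02, "wx": 0, "wy": 0, "wz": 0, "hand": 0}, {"dx": 0, "dy": -2.55, "dz": 0.02, "wx": 0, "wy": 0, "wz": 0, "hand": 0}, {"dx": 0, "dy": -2.6, "dz": 0.02, "wx": 0, "wy": 0, "wz": 0, "hand": 0}, {"dx": 0, "dy": -2.6, "dz": 0.02, "wx": 0, "wy": 0, "wz": 0, "hand": 0}]}}

```text
clock: 7.85
eef_pos: [0.4176, -0.0065, 0.1284]
tool_rot: [0.719, 0.695, 0.0, 0.0]
ft_force: [-0.5, 0.3, -2.0]
grip_width: 0.0173
grasp_force: 59.8
```

```bash
python3 - <<'E'
from h import *
o=bot.get_obs(); print(o['eef_pos'],o['ft_force'],o['clock'])
snap('scene','s5.png')
a=cv2.imread('pics/s5.png')[80:280,240:440]
cv2.imwrite('pics/c5.png',cv2.resize(a,None,fx=3,fy=3,interpolation=3))
E
```

```text
[ 0.41762005 -0.00646345  0.12838811] [-0.49757348  0.32629185 -1.9767427 ] 7.85
```

View pics/c5.png

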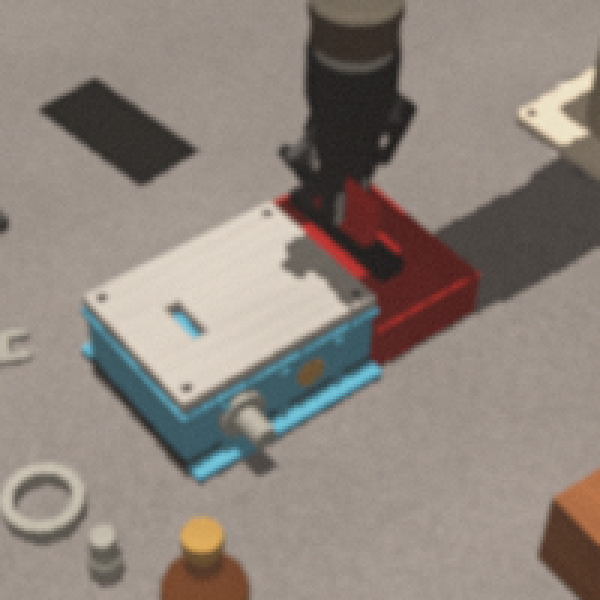

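The plate is clear of chips (only the four corner screws show), the pad is empty at scene (~280,124), the scraper is over the tray.

```bash
python3 - <<'E'
from fit import *
for n,e in(('scene',(280,124,56,40)),):
    h=cv2.cvtColor(cv2.imread('pics/s5.png'),cv2.COLOR_BGR2HSV).astype(int)
    print(fit({n:roi(h[...,2]<75,e,0)},box(.08,.17,0,.003),[.433,-.347,.1],True))
E
```

```text
([0.4295, -0.3489, 0.0905], np.float64(0.075))
```

>>> {"fn": "drive_tool", "kwargs": {"rows": [{"dx": 0, "dy": 0, "dz": -0.5, "wx": 0, "wy": 0, "wz": 0, "hand": 0}, {"dx": -0.4, "dy": 0.05, "dz": -1, "wx": 0, "wy": 0, "wz": -0.3, "hand": 0}, {"dx": -1, "dy": 0.1, "dz": -1.2, "wx": 0, "wy": 0, "wz": -0.6, "hand": 0}, {"dx": -1.8, "dy": 0.2, "dz": -1.2, "wx": 0, "wy": 0, "wz": -0.9, "hand": 0}, {"dx": -2.6, "dy": 0.2, "dz": -1.2, "wx": 0, "wy": 0, "wz": -1.2, "hand": 0}, {"dx": -3.4, "dy": 0.3, "dz": -1.2, "wx": 0, "wy": 0, "wz": -1.55, "hand": 0}, {"dx": -4.2, "dy": 0.3, "dz": -1.2, "wx": 0, "wy": 0, "wz": -1.55, "hand": 0}, {"dx": -5, "dy": 0.4, "dz": -1.2, "wx": 0, "wy": 0, "wz": -1.55, "hand": 0}, {"dx": -5.7, "dy": 0.4, "dz": -1.2, "wx": 0, "wy": 0, "wz": -1.55, "hand": 0}, {"dx": -6.3, "dy": 0.5, "dz": -1, "wx": 0, "wy": 0, "wz": -1.55, "hand": 0}, {"dx": -6.6, "dy": 0.52, "dz": -0.5, "wx": 0, "wy": 0, "wz": -1.55, "hand": 0}, {"dx": -6.76, "dy": 0.52, "dz": 0, "wx": 0, "wy": 0, "wz": -1.55, "hand": 0}, {"dx": -6.76, "dy": 0.52, "dz": 0.6, "wx": 0, "wy": 0, "wz": -1.55, "hand": 0}, {"dx": -6.76, "dy": 0.52, "dz": 1.1, "wx": 0, "wy": 0, "wz": -1.55, "hand": 0}, {"dx": -6.76, "dy": 0.52, "dz": 1.4, "wx": 0, "wy": 0, "wz": -1.55, "hand": 0}, {"dx": -6.76, "dy": 0.52, "dz": 1.55, "wx": 0, "wy": 0, "wz": -1.55, "hand": 0}, {"dx": -6.76, "dy": 0.52, "dz": 1.65, "wx": 0, "wy": 0, "wz": -1.55, "hand": 0}, {"dx": -6.76, "dy": 0.52, "dz": 1.7, "wx": 0, "wy": 0, "wz": -1.55, "hand": 0}, {"dx": -6.76, "dy": 0.52, "dz": 1.7, "wx": 0, "wy": 0, "wz": -1.55, "hand": 0}]}}

```text
clock: 9.8
eef_pos: [0.4326, -0.3455, 0.0438]
tool_rot: [0.671, 0.742, 0.0, 0.001]
ft_force: [0.6, -0.9, -1.3]
grip_width: 0.0175
grasp_force: 59.9
```

>>> {"fn": "drive_tool", "kwargs": {"rows": [{"dx": 0, "dy": 0, "dz": 0.03, "wx": 0, "wy": 0, "wz": 0, "hand": 0}, {"dx": 0, "dy": 0, "dz": 0.055, "wx": 0, "wy": 0, "wz": 0, "hand": 0}, {"dx": 0, "dy": 0, "dz": 0.055, "wx": 0, "wy": 0, "wz": 0, "hand": 0}, {"dx": 0, "dy": 0, "dz": 0.055, "wx": 0, "wy": 0, "wz": 0, "hand": 25}, {"dx": 0, "dy": 0, "dz": 0.055, "wx": 0, "wy": 0, "wz": 0, "hand": 45}, {"dx": 0, "dy": 0, "dz": 0.055, "wx": 0, "wy": 0, "wz": 0, "hand": 60}, {"dx": 0, "dy": 0, "dz": 0.055, "wx": 0, "wy": 0, "wz": 0, "hand": 60}, {"dx": 0, "dy": 0, "dz": 0.055, "wx": 0, "wy": 0, "wz": 0, "hand": 60}, {"dx": 0, "dy": 0, "dz": -0.3, "wx": 0, "wy": 0, "wz": 0, "hand": 60}, {"dx": 0, "dy": 0, "dz": -1, "wx": 0, "wy": 0, "wz": 0, "hand": 60}, {"dx": 0, "dy": 0, "dz": -2, "wx": 0, "wy": 0, "wz": 0, "hand": 60}, {"dx": 0, "dy": 0, "dz": -3, "wx": 0, "wy": 0, "wz": 0, "hand": 60}, {"dx": 0, "dy": 0, "dz": -4, "wx": 0, "wy": 0, "wz": 0, "hand": 60}, {"dx": 0, "dy": 0, "dz": -4, "wx": 0, "wy": 0, "wz": 0, "hand": 60}, {"dx": 0, "dy": 0, "dz": -4, "wx": 0, "wy": 0, "wz": 0, "hand": 60}]}}

```text
clock: 11.3
eef_pos: [0.4329, -0.3458, 0.245]
tool_rot: [0.671, 0.742, 0.0, 0.002]
ft_force: [0.6, 0.2, -1.2]
grip_width: 0.0597
grasp_force: 0.0
```

```bash
python3 - <<'E'
from fit import *
o=bot.get_obs(); print(o['eef_pos'],o['clock'],Ro.from_quat(o['tool_rot']).as_matrix().round(4).tolist())
a=snap('scene','s6.png')[:,:,::-1];b=snap('top','t6.png')[:,:,::-1]
I={'scene':a,'top':b}
cv2.imwrite('pics/c6.png',cv2.resize(np.hstack([a[70:230,230:430],b[180:340,160:360]]),None,fx=2,fy=2,interpolation=3))
E_={'scene':(457,240,32,22),'top':(225,236,26,14)}
st={'scene':(449,266,64,66),'top':(229,238,44,28)}
M={};S={}
for n,i in I.items():
    h=cv2.cvtColor(i,cv2.COLOR_BGR2HSV).astype(int)
    col=(h[...,1]>110)&(h[...,0]<20)
    S[n]=roi(col,st[n],0)
    M[n]=roi((h[...,1]>165)&(h[...,0]<13)&(h[...,2]>(150 if n=='scene' else 170)),E_[n],2)
cv2.imwrite('pics/dbg.png',cv2.resize(np.hstack([M['scene'][220:310,400:500],S['scene'][220:310,400:500],M['top'][200:290,180:280],S['top'][200:290,180:280]]).astype(np.uint8)*255,None,fx=2,fy=2,interpolation=0))
for n in I:
  print(n,M[n].sum(),S[n].sum(),fit({n:M[n]},box(.02,.06,.08,.13),[.447,.363,-.05]))
E
```

```text
[ 0.4328965  -0.34579894  0.24504791] 11.3 [[-0.1002, 0.995, 0.0032], [0.995, 0.1002, -0.0026], [-0.0029, 0.003, -1.0]]
scene 199 2488 ([0.4259, 0.3542, -0.623], np.float64(1.766))
top 95 847 ([0.4473, 0.3642, -0.2258], np.float64(0.879))
```

View pics/c6.png

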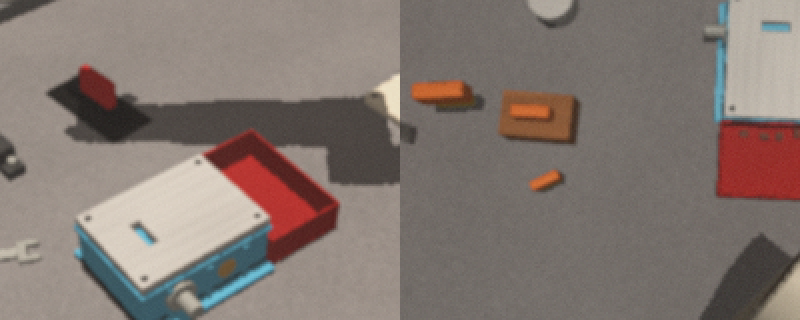

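View pics/dbg.png

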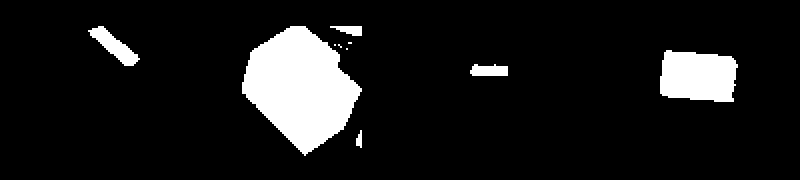

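Scraper stands on its pad, plate clear, four chips show in the tray along its wall (top crop ~(742–797,133)); candidates for the blade: large standing at crop (440,92), one in the wooden stand (530,111), small at (545,180) – the one in the stand is the middle-sized.

```bash
python3 - <<'E'
from fit import *
I={'scene':cv2.imread('pics/s6.png'),'top':cv2.imread('pics/t6.png')}
E_={'scene':(457,240,32,22),'top':(225,236,26,14)}
st={'scene':(445,272,64,66),'top':(229,238,44,28)}
for n,i in I.items():
    h=cv2.cvtColor(i,cv2.COLOR_BGR2HSV).astype(int)
    M=roi((h[...,1]>160)&(h[...,0]<14)&(h[...,2]>(145 if n=='scene' else 160)),E_[n],2)
    print(n,M.sum(),'blade',fit({n:M},box(.02,.06,.1298,.13),[.444,.363,-.05]))
    if n=='top': print('stand',fit({n:roi((h[...,1]>110)&(h[...,0]<20),st[n],0)},box(.07,.11,0,.08),[.444,.363,-.05],True))
E
```

```text
scene 212 blade ([0.4453, 0.361, -0.0106], np.float64(0.054))
top 110 blade ([0.4448, 0.361, -0.0444], np.float64(0.161))
stand ([0.4472, 0.3614, -0.1073], np.float64(0.075))
```

>>> {"fn": "drive_tool", "kwargs": {"rows": [{"dx": 0.5, "dy": 0.06, "dz": 0, "wx": 0, "wy": 0, "wz": 0.1, "hand": 70}, {"dx": 1.2, "dy": 0.14, "dz": 0, "wx": 0, "wy": 0, "wz": 0.2, "hand": 70}, {"dx": 2, "dy": 0.24, "dz": 0, "wx": 0, "wy": 0, "wz": 0.3, "hand": 70}, {"dx": 2.8, "dy": 0.33, "dz": 0, "wx": 0, "wy": 0, "wz": 0.4, "hand": 70}, {"dx": 3.6, "dy": 0.42, "dz": 0, "wx": 0, "wy": 0, "wz": 0.5, "hand": 70}, {"dx": 4.4, "dy": 0.52, "dz": 0, "wx": 0, "wy": 0, "wz": 0.6, "hand": 70}, {"dx": 5.2, "dy": 0.61, "dz": 0, "wx": 0, "wy": 0, "wz": 0.7, "hand": 70}, {"dx": 6, "dy": 0.71, "dz": 0, "wx": 0, "wy": 0, "wz": 0.8, "hand": 70}, {"dx": 6.8, "dy": 0.8, "dz": 0, "wx": 0, "wy": 0, "wz": 0.9, "hand": 70}, {"dx": 7.6, "dy": 0.9, "dz": 0, "wx": 0, "wy": 0, "wz": 1, "hand": 70}, {"dx": 8.4, "dy": 1, "dz": 0, "wx": 0, "wy": 0, "wz": 1.1, "hand": 70}, {"dx": 9.2, "dy": 1.08, "dz": 0, "wx": 0, "wy": 0, "wz": 1.2, "hand": 70}, {"dx": 10, "dy": 1.18, "dz": 0, "wx": 0, "wy": 0, "wz": 1.3, "hand": 70}, {"dx": 10.8, "dy": 1.27, "dz": 0, "wx": 0, "wy": 0, "wz": 1.4, "hand": 70}, {"dx": 11.6, "dy": 1.37, "dz": 0, "wx": 0, "wy": 0, "wz": 1.5, "hand": 70}, {"dx": 12.4, "dy": 1.46, "dz": 0, "wx": 0, "wy": 0, "wz": 1.6, "hand": 70}, {"dx": 13.2, "dy": 1.55, "dz": 0, "wx": 0, "wy": 0, "wz": 1.7, "hand": 70}, {"dx": 13.8, "dy": 1.63, "dz": 0, "wx": 0, "wy": 0, "wz": 1.8, "hand": 70}, {"dx": 14.04, "dy": 1.655, "dz": 0, "wx": 0, "wy": 0, "wz": 1.83, "hand": 70}, {"dx": 14.04, "dy": 1.655, "dz": 0, "wx": 0, "wy": 0, "wz": 1.83, "hand": 70}]}}

```text
clock: 13.4
eef_pos: [0.4431, 0.3622, 0.2409]
tool_rot: [0.727, 0.687, -0.002, -0.0]
ft_force: [-0.4, -0.1, 0.3]
grip_width: 0.0704
grasp_force: 0.0
```

```bash
python3 - <<'E'
from h import *
o=bot.get_obs(); print(o['eef_pos'],o['joint_pos'].round(3),Ro.from_quat(o['tool_rot']).as_matrix().round(4).tolist())
snap('scene','s7.png')
cv2.imwrite('pics/c7.png',cv2.resize(cv2.imread('pics/s7.png')[150:350,380:580],None,fx=3,fy=3,interpolation=3))
print(proj('scene',o['eef_pos']),proj('scene',[*o['eef_pos'][:2],.13]))
E
```

```text
[0.4431463  0.3621604  0.24085763] [ 0.685  0.39   0.21   1.395 -0.     2.313] [[0.0569, 0.9984, -0.0032], [0.9984, -0.0569, -0.0028], [-0.003, -0.003, -1.0]]
[468.77190683 208.69988419] [457.24071709 241.86260753]
```

View pics/c7.png

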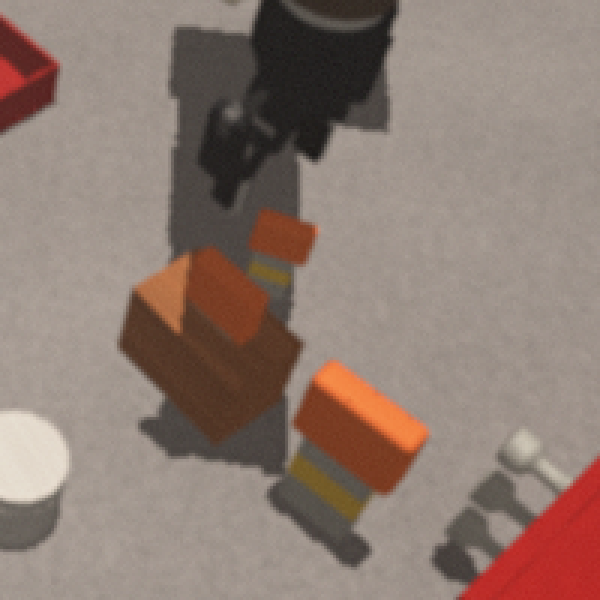

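Blade in the stand's grip top at scene (457,242), right under the TCP; larger at right-below, smaller above – it is the middle-sized. Descend and grip.

>>> {"fn": "drive_tool", "kwargs": {"rows": [{"dx": -0.02, "dy": 0.03, "dz": 0.5, "wx": 0, "wy": 0, "wz": 0, "hand": 70}, {"dx": -0.02, "dy": 0.03, "dz": 1.2, "wx": 0, "wy": 0, "wz": 0, "hand": 70}, {"dx": -0.02, "dy": 0.03, "dz": 1.8, "wx": 0, "wy": 0, "wz": 0, "hand": 70}, {"dx": -0.02, "dy": 0.03, "dz": 2.3, "wx": 0, "wy": 0, "wz": 0, "hand": 60}, {"dx": -0.02, "dy": 0.03, "dz": 2.6, "wx": 0, "wy": 0, "wz": 0, "hand": 50}, {"dx": -0.02, "dy": 0.03, "dz": 2.74, "wx": 0, "wy": 0, "wz": 0, "hand": 40}, {"dx": -0.02, "dy": 0.03, "dz": 2.74, "wx": 0, "wy": 0, "wz": 0, "hand": 30}, {"dx": -0.02, "dy": 0.03, "dz": 2.74, "wx": 0, "wy": 0, "wz": 0, "hand": 22}, {"dx": -0.02, "dy": 0.03, "dz": 2.74, "wx": 0, "wy": 0, "wz": 0, "hand": 10}, {"dx": -0.02, "dy": 0.03, "dz": 2.74, "wx": 0, "wy": 0, "wz": 0, "hand": 0}, {"dx": -0.02, "dy": 0.03, "dz": 2.74, "wx": 0, "wy": 0, "wz": 0, "hand": 0}, {"dx": -0.02, "dy": 0.03, "dz": 2.74, "wx": 0, "wy": 0, "wz": 0, "hand": 0}, {"dx": -0.02, "dy": 0.03, "dz": 2.74, "wx": 0, "wy": 0, "wz": 0, "hand": 0}]}}

```text
clock: 14.75
eef_pos: [0.4459, 0.3603, 0.1073]
tool_rot: [0.728, 0.686, 0.0, 0.0]
ft_force: [-2.0, -4.1, 5.6]
grip_width: 0.0192
grasp_force: 60.5
```

>>> {"fn": "drive_tool", "kwargs": {"rows": [{"dx": 0, "dy": 0, "dz": -0.1, "wx": 0, "wy": 0, "wz": 0, "hand": 0}, {"dx": 0, "dy": 0, "dz": -0.3, "wx": 0, "wy": 0, "wz": 0, "hand": 0}, {"dx": 0, "dy": 0, "dz": -0.6, "wx": 0, "wy": 0, "wz": 0, "hand": 0}, {"dx": 0, "dy": 0, "dz": -0.9, "wx": 0, "wy": 0, "wz": 0, "hand": 0}, {"dx": 0, "dy": 0, "dz": -1.2, "wx": 0, "wy": 0, "wz": 0, "hand": 0}, {"dx": 0, "dy": 0, "dz": -1.5, "wx": 0, "wy": 0, "wz": 0, "hand": 0}, {"dx": 0, "dy": 0, "dz": -1.9, "wx": 0, "wy": 0, "wz": 0, "hand": 0}, {"dx": 0, "dy": 0, "dz": -2.3, "wx": 0, "wy": 0, "wz": 0, "hand": 0}, {"dx": 0, "dy": 0, "dz": -2.6, "wx": 0, "wy": 0, "wz": 0, "hand": 0}, {"dx": 0, "dy": 0, "dz": -2.6, "wx": 0, "wy": 0, "wz": 0, "hand": 0}, {"dx": 0, "dy": 0, "dz": -2.6, "wx": 0, "wy": 0, "wz": 0, "hand": 0}]}}

```text
clock: 15.85
eef_pos: [0.4455, 0.3607, 0.2361]
tool_rot: [0.728, 0.686, 0.0, -0.0]
ft_force: [0.0, -0.1, -4.1]
grip_width: 0.0194
grasp_force: 59.2
```

```bash
python3 - <<'E'
from h import *
o=bot.get_obs(); R=Ro.from_quat(o['tool_rot']).as_matrix();print(o['eef_pos'],o['grip_width'],o['grasp_force'],R.round(4).tolist())
t=np.array([.587,-.0135,.0]); d=t-o['eef_pos']; print('d in tool, units',(R.T@d/.05).round(3),'dyaw',np.degrees(np.pi/2-.037-np.arctan2(R[1,0],R[0,0])))
E
```

```text
[0.4455189  0.36067689 0.23609659] 0.019370051541864285 59.190906286239624 [[0.059, 0.9983, 0.0], [0.9983, -0.059, 0.0003], [0.0003, -0.0, -1.0]]
d in tool, units [-7.305  3.266  4.719] dyaw 1.2624269828177421
```

>>> {"fn": "drive_tool", "kwargs": {"rows": [{"dx": -0.4, "dy": 0.18, "dz": 0, "wx": 0, "wy": 0, "wz": 0, "hand": 0}, {"dx": -1, "dy": 0.45, "dz": 0, "wx": 0, "wy": 0, "wz": -0.1, "hand": 0}, {"dx": -1.7, "dy": 0.76, "dz": 0, "wx": 0, "wy": 0, "wz": -0.2, "hand": 0}, {"dx": -2.4, "dy": 1.07, "dz": 0, "wx": 0, "wy": 0, "wz": -0.25, "hand": 0}, {"dx": -3.1, "dy": 1.39, "dz": 0, "wx": 0, "wy": 0, "wz": -0.25, "hand": 0}, {"dx": -3.8, "dy": 1.7, "dz": 0, "wx": 0, "wy": 0, "wz": -0.25, "hand": 0}, {"dx": -4.5, "dy": 2.0, "dz": 0, "wx": 0, "wy": 0, "wz": -0.25, "hand": 0}, {"dx": -5.2, "dy": 2.32, "dz": 0, "wx": 0, "wy": 0, "wz": -0.25, "hand": 0}, {"dx": -5.9, "dy": 2.64, "dz": 0, "wx": 0, "wy": 0, "wz": -0.25, "hand": 0}, {"dx": -6.6, "dy": 2.95, "dz": 0.1, "wx": 0, "wy": 0, "wz": -0.25, "hand": 0}, {"dx": -7.1, "dy": 3.17, "dz": 0.2, "wx": 0, "wy": 0, "wz": -0.25, "hand": 0}, {"dx": -7.305, "dy": 3.266, "dz": 0.4, "wx": 0, "wy": 0, "wz": -0.25, "hand": 0}, {"dx": -7.305, "dy": 3.266, "dz": 0.5, "wx": 0, "wy": 0, "wz": -0.25, "hand": 0}, {"dx": -7.305, "dy": 3.266, "dz": 0.5, "wx": 0, "wy": 0, "wz": -0.25, "hand": 0}, {"dx": -7.305, "dy": 3.266, "dz": 0.5, "wx": 0, "wy": 0, "wz": -0.25, "hand": 0}]}}

```text
clock: 17.35
eef_pos: [0.5863, -0.0123, 0.2109]
tool_rot: [0.72, 0.694, -0.0, -0.001]
ft_force: [-0.5, -0.4, -3.2]
grip_width: 0.0189
grasp_force: 59.0
```

```bash
cat > chk.py <<'E'
import sys
from fit import *
o=bot.get_obs(); R=Ro.from_quat(o['tool_rot']).as_matrix();p=o['eef_pos'];print(p,o['ft_force'].round(1),R.round(4).tolist())
a=snap('scene',sys.argv[1]+'.png')[:,:,::-1].copy()
nz=p[2]-.0973; yaw=np.arctan2(R[1,0],R[0,0])-np.pi/2
h=cv2.cvtColor(a,cv2.COLOR_BGR2HSV).astype(int)
u,v=proj('scene',[p[0],p[1],nz+.095]); m=roi((h[...,1]>140)&(h[...,0]<14),(u,v,60,60),0)
print('grip fit',m.sum(),'yaw',yaw)
vv,uu=np.where(m); print('orange bbox',uu.min(),uu.max(),vv.min(),vv.max())
q=np.array([proj('scene',x) for x in place((p[0],p[1],yaw),box(.02,.06,nz+.07,nz+.12))]); print('pred bbox',q.min(0).round(1),q.max(0).round(1))
c=cv2.resize(a[110:240,250:400],None,fx=5,fy=5,interpolation=3)
def dr(P,col):
    w=((np.array([proj('scene',x) for x in P])+.5-[250,110])*5-.5).round().astype(int); cv2.polylines(c,[w],True,col,1)
cr=(.542,-.0122,-.037); f=lambda dx,dy,z,o=(0,0):np.array([[o[0]+s*dx/2,o[1]+t*dy/2,z] for s,t in((-1,-1),(-1,1),(1,1),(1,-1))])
dr(place(cr,f(.014,.044,.09,(.045,0))),(0,255,0)); dr(place(cr,f(.2,.15,.09)),(0,255,0))
dr(place((p[0],p[1],yaw),f(.007,.037,nz)),(0,0,255)); dr(place((p[0],p[1],yaw),f(.02,.06,nz+.12)),(255,0,255)); dr(place((p[0],p[1],yaw),f(.02,.06,nz+.07)),(255,0,255))
cv2.imwrite('pics/'+sys.argv[1]+'c.png',c[:600])
E
python3 chk.py s8
```

```text
[ 0.58628482 -0.01229962  0.21085231] [-0.5 -0.4 -3.2] [[0.0356, 0.9994, -0.0014], [0.9994, -0.0356, 0.0006], [0.0006, -0.0014, -1.0]]
grip fit 226 yaw -0.03557162517584023
orange bbox 298 309 140 166
pred bbox [288.2 135.1] [310.8 168.4]
```

View pics/s8c.png

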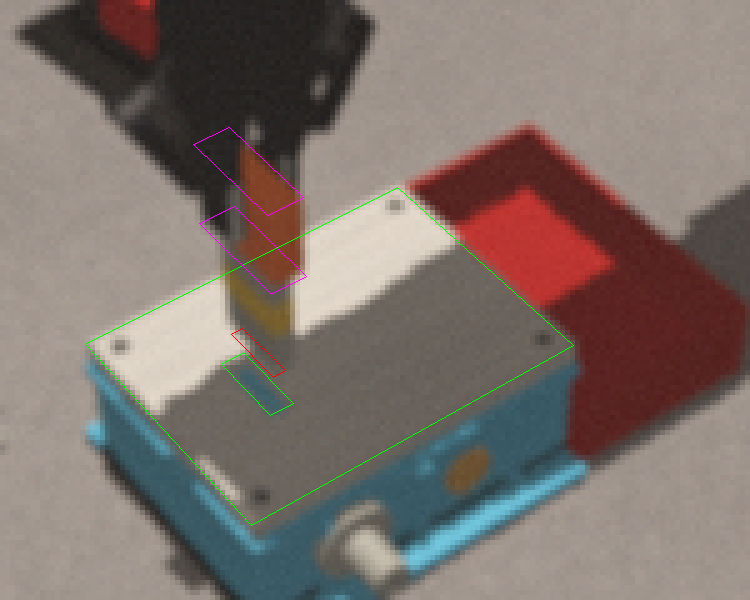

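```bash
cat > band.py <<'E'
import sys
from fit import *
a=cv2.imread('pics/'+sys.argv[1]); p=bot.get_obs()['eef_pos']; nz=p[2]-.0973; yaw=-.0356
B=place((p[0],p[1],yaw),box(.012,.042,nz+.03,nz+.05)); q=np.array([proj('scene',x) for x in B]); print('pred',q.min(0).round(1),q.max(0).round(1))
h=cv2.cvtColor(a,cv2.COLOR_BGR2HSV).astype(int); c=q.mean(0)
for hl,s in((15,90),(15,110),(17,90)):
    m=roi((h[...,0]>=hl)&(h[...,0]<32)&(h[...,1]>s),(*c,30,34),0); v,u=np.where(m); print(m.sum(),'obs',u.min(),u.max(),v.min(),v.max())
    mm=m.astype(float)
    def cost(s): return ((hullmask('scene',B+[s[0],s[1],s[2]],mm.shape)-mm)**2).sum()
    for z in(0,None):
        r=minimize((lambda s:cost([*s,0])) if z==0 else cost,np.zeros(2 if z==0 else 3),method='Nelder-Mead',options=dict(initial_simplex=np.vstack([np.zeros(2 if z==0 else 3),.006*np.eye(2 if z==0 else 3)])))
        print((r.x*1000).round(1),r.fun.round(1))
print(h[int(c[1])-6:int(c[1])+10:2,int(c[0])].tolist(), c)
E
python3 band.py s8.png
```

```text
pred [293.2 159.6] [307.5 177.3]
75 obs 295 307 163 176
[1.1 3.8] 62.2
[ 0.3  2.2 -0.2] 61.7
65 obs 295 307 164 176
[-0.2  1.8] 71.2
[ 0.2  1.9 -0.5] 71.3
75 obs 295 307 163 176
[1.1 3.8] 62.2
[ 0.3  2.2 -0.2] 61.7
[[9, 139, 110], [13, 55, 97], [18, 55, 92], [19, 120, 108], [21, 151, 118], [19, 129, 109], [20, 55, 92], [15, 29, 89]] [300.41897588 168.42695378]
```

>>> {"fn": "drive_tool", "kwargs": {"rows": [{"dx": -0.02, "dy": 0.01, "dz": 0.1, "wx": 0, "wy": 0, "wz": 0, "hand": 0}, {"dx": -0.02, "dy": 0.01, "dz": 0.25, "wx": 0, "wy": 0, "wz": 0, "hand": 0}, {"dx": -0.02, "dy": 0.01, "dz": 0.4, "wx": 0, "wy": 0, "wz": 0, "hand": 0}, {"dx": -0.02, "dy": 0.01, "dz": 0.46, "wx": 0, "wy": 0, "wz": 0, "hand": 0}, {"dx": -0.02, "dy": 0.01, "dz": 0.5, "wx": 0, "wy": 0, "wz": 0, "hand": 0}, {"dx": -0.02, "dy": 0.01, "dz": 0.53, "wx": 0, "wy": 0, "wz": 0, "hand": 0}, {"dx": -0.02, "dy": 0.01, "dz": 0.53, "wx": 0, "wy": 0, "wz": 0, "hand": 0}]}}

```text
clock: 18.1
eef_pos: [0.5874, -0.0149, 0.1847]
tool_rot: [0.72, 0.694, -0.0, -0.0]
ft_force: [-0.1, 0.6, -3.3]
grip_width: 0.0194
grasp_force: 59.1
```

>>> {"fn": "drive_tool", "kwargs": {"rows": [{"dx": 0, "dy": 0, "dz": 0.03, "wx": 0, "wy": 0, "wz": 0, "hand": 0}, {"dx": 0, "dy": 0, "dz": 0.06, "wx": 0, "wy": 0, "wz": 0, "hand": 0}, {"dx": 0, "dy": 0, "dz": 0.08, "wx": 0, "wy": 0, "wz": 0, "hand": 0}, {"dx": 0, "dy": 0, "dz": 0.08, "wx": 0, "wy": 0, "wz": 0, "hand": 0}]}}

```text
clock: 18.5
eef_pos: [0.5873, -0.0148, 0.1806]
tool_rot: [0.72, 0.694, -0.0, -0.0]
ft_force: [-0.5, 1.8, -3.7]
grip_width: 0.019
grasp_force: 59.1
```

>>> {"fn": "drive_tool", "kwargs": {"rows": [{"dx": 0, "dy": 0, "dz": 0.03, "wx": 0, "wy": 0, "wz": 0, "hand": 0}, {"dx": 0, "dy": 0, "dz": 0.06, "wx": 0, "wy": 0, "wz": 0, "hand": 0}, {"dx": 0, "dy": 0, "dz": 0.06, "wx": 0, "wy": 0, "wz": 0, "hand": 0}]}}

```text
clock: 18.8
eef_pos: [0.5872, -0.0148, 0.1775]
tool_rot: [0.72, 0.694, -0.0, -0.0]
ft_force: [-0.7, -0.2, -3.5]
grip_width: 0.0192
grasp_force: 59.1
```

>>> {"fn": "drive_tool", "kwargs": {"rows": [{"dx": 0, "dy": 0, "dz": 0.03, "wx": 0, "wy": 0, "wz": 0, "hand": 0}, {"dx": 0, "dy": 0, "dz": 0.06, "wx": 0, "wy": 0, "wz": 0, "hand": 0}, {"dx": 0, "dy": 0, "dz": 0.09, "wx": 0, "wy": 0, "wz": 0, "hand": 0}, {"dx": 0, "dy": 0, "dz": 0.09, "wx": 0, "wy": 0, "wz": 0, "hand": 0}]}}

```text
clock: 19.2
eef_pos: [0.5872, -0.0148, 0.173]
tool_rot: [0.72, 0.694, -0.0, -0.0]
ft_force: [-0.0, 0.8, -3.2]
grip_width: 0.0195
grasp_force: 59.1
```

>>> {"fn": "drive_tool", "kwargs": {"rows": [{"dx": 0, "dy": 0, "dz": 0.06, "wx": 0, "wy": 0, "wz": 0, "hand": 0}, {"dx": 0, "dy": 0, "dz": 0.12, "wx": 0, "wy": 0, "wz": 0, "hand": 0}, {"dx": 0, "dy": 0, "dz": 0.18, "wx": 0, "wy": 0, "wz": 0, "hand": 0}, {"dx": 0, "dy": 0, "dz": 0.24, "wx": 0, "wy": 0, "wz": 0, "hand": 0}, {"dx": 0, "dy": 0, "dz": 0.24, "wx": 0, "wy": 0, "wz": 0, "hand": 0}]}}

```text
clock: 19.7
eef_pos: [0.587, -0.0148, 0.1606]
tool_rot: [0.72, 0.694, -0.0, -0.0]
ft_force: [0.3, -0.3, -3.2]
grip_width: 0.0192
grasp_force: 59.2
```

>>> {"fn": "drive_tool", "kwargs": {"rows": [{"dx": 0, "dy": 0, "dz": 0.06, "wx": 0, "wy": 0, "wz": 0, "hand": 0}, {"dx": 0, "dy": 0, "dz": 0.12, "wx": 0, "wy": 0, "wz": 0, "hand": 0}, {"dx": 0, "dy": 0, "dz": 0.18, "wx": 0, "wy": 0, "wz": 0, "hand": 0}, {"dx": 0, "dy": 0, "dz": 0.24, "wx": 0, "wy": 0, "wz": 0, "hand": 0}, {"dx": 0, "dy": 0, "dz": 0.27, "wx": 0, "wy": 0, "wz": 0, "hand": 0}, {"dx": 0, "dy": 0, "dz": 0.27, "wx": 0, "wy": 0, "wz": 0, "hand": 0}, {"dx": 0, "dy": 0, "dz": 0.27, "wx": 0, "wy": 0, "wz": 0, "hand": 0}, {"dx": 0, "dy": 0, "dz": 0.27, "wx": 0, "wy": 0, "wz": 0, "hand": 0}]}}

```text
clock: 20.5
eef_pos: [0.5876, -0.0148, 0.148]
tool_rot: [0.72, 0.694, 0.0, 0.0]
ft_force: [-0.2, -0.3, -3.5]
grip_width: 0.0195
grasp_force: 59.2
```

```bash
python3 chk.py s9
```

```text
[ 0.5875536  -0.01481235  0.14799182] [-0.2 -0.3 -3.5] [[0.0374, 0.9993, 0.0004], [0.9993, -0.0374, -0.0], [0.0, 0.0004, -1.0]]
grip fit 203 yaw -0.03741044174295394
orange bbox 298 309 160 184
pred bbox [288.7 154.5] [310.3 186.5]
```

View pics/s9c.png

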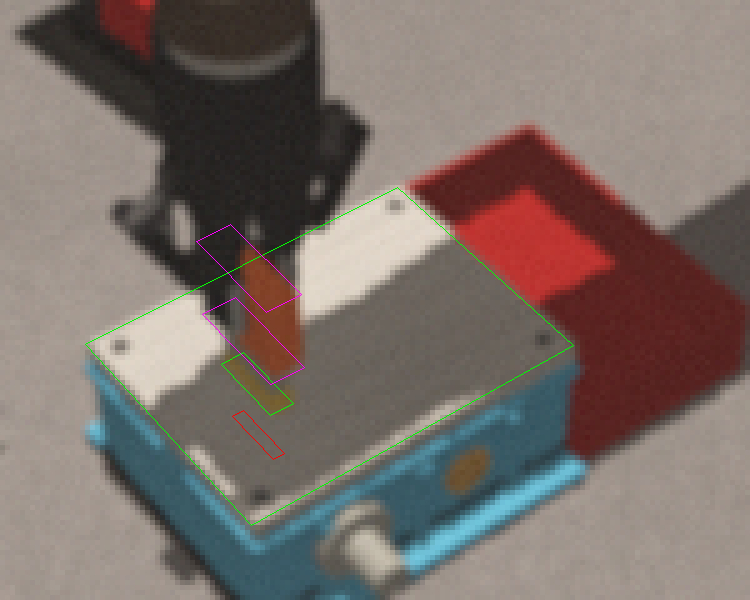

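The blade sits in the slot with its yellow band at the plate's face (scene ~(302,187)), the shoulders clear of the plate, and the wrist force shows only the blade's weight.

```bash
python3 -c "
from workcell import bot
print(bot.job_done())"
```

```text
the job is handed in; nothing more can be done
None
```

I swept all four chips into the tray, stood the scraper back on its pad, and handed the job in at about 20.5 s. The blade is held in the slot with the plate's face within its yellow band; my only check was the camera pictures and the force readings, because the hand-in returned no verdict.

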